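Hang the lift-off door back on the counter showcase

TASK

The showcase's framed clear door was lifted off for cleaning and stands in the slotted wooden block. Hang it back: hold it swung open, lower both of its hinge knuckles onto the two upright hinge pins together until it sits fully down, feeling for the pins gently instead of forcing it, then swing it shut until the catch holds it. Keep the door upright and leave the other things on the counter where they are.

Things in the scene. Friction and masses are not known exactly. Their poses are not given: they have to be found in the camera images.
- door: Door: aluminium frame (bars 18 mm wide) round clear panel, 10 mm thick, 163 wide, 190 high, 0.21 to 0.34 kg, balanced about mid-width. Origin: mid lower edge; y runs from hinge edge to free edge, z up, x through the thickness to its back (inner) face. Top bar (z 172 to 190) has black rubber strips: pinch it there. Outer face (x -5): black finger pull at y 65.5 to 75.5, z 62 to 118, 10 proud.
- knuckle (a point): On the door: bore axis of its two steel knuckles, at the lower face of the lower one (door x 0, y -101.5, z 28 mm, 20 mm beyond the frame's edge; the upper one's is 106 mm higher). Knuckles 18 mm tall, 16 across, bore 9.8 mm, open below. This point is level with hinge_back when the door is fully down.
- door_edge (a point): On the door: back face near the free edge (door x 5, y 77.5, z 147 mm); meets bumper when shut. Above it a catch tongue sticks out 30 mm from the back face (y 63.5, z 172).
- showcase: White open-fronted counter showcase, fixed, 130 deep (x), 170 wide (y), 225 high. Origin: middle of its underside; x points from the front (x = -65 mm) to the back, y to its left seen from the robot. Door and showcase axes are parallel when it is shut; wide open the door is turned +pi/2 about z from that, free edge to the robot, outer face to showcase -y.
- lip (a point): On the showcase: lower front edge of the top's lip, 12 mm ahead of the front, 213 mm over the counter, from showcase y = -57 mm leftwards. The shut door sits under it with 5 mm to spare, so the door goes on its pins only when open.
- hinge_back (a point): On the showcase: the pins' axis at the lower pin's seat (46 mm over the counter) IF the hinge plate were pushed fully back. It is screwed on through long slots, so the real pins stand 1 to 13 mm ahead of this point (along showcase -x, 0 sideways): not measured, find it by touch or sight. Pins 8 mm thick, 14 high, tips bevelled to 6.6; upper seat 106 mm higher; both met at once.
- bumper (a point): On the showcase: front of the rubber bumper at its left front edge that stops the shut door, 7 mm ahead of the front; axes as the showcase. The door turns clockwise from above to shut. From about 12 mm before the stop a sprung roller resists with some 5 N at the free edge; once passed it holds the door shut.
- stand: Fixed beech block 60 (x) x 110 (y) x 30 mm high with a slot along y, 13 mm wide, floor at 10 mm, in which the door stands upright at the start, its axes parallel to the block's, hinge edge away from the robot. Origin: middle of its underside.
- phone: Bystander: phone in a red case, 75x149x11 mm; origin under its middle.
- sticker_roll: Bystander: roll of price stickers, 62 mm across, 26 high; origin under its middle.
- pen: Bystander: black marker pen, 136 mm long, 11 thick; origin under its middle.
- bell: Bystander: desk bell, 66 mm across, 50 high; origin under its middle.
- scale: Bystander: dark pocket scale, 118x68x18 mm; origin under its middle.
- spare_packet: Bystander: blue card packet standing on end, 8x50x64 mm; origin under its middle.

How it is judged:
On the way:
1. the door is hung on both pins, fully down, upright and still open (z of knuckle in the frame of hinge_back below 0.002 m and horizontal distance between knuckle and hinge_back below 0.016 m and angle between door's own z axis and vertical below 0.06 rad and angle between the x axis of door and the x axis of showcase, either way round above 0.3 rad), for 0.2 s.
At the end, for the whole second after the job is handed in: Door shut: knuckle less than 2 mm above its seat height and within 16 mm of hinge_back sideways, door upright within 0.06 rad, parallel to the front within 0.1 rad, its free edge within 4 mm of the bumper, at rest (z of knuckle in the frame of hinge_back between -0.003 and 0.002 m and horizontal distance between knuckle and hinge_back below 0.016 m and angle between door's own z axis and vertical below 0.06 rad and angle between the x axis of door and the x axis of showcase, either way round below 0.1 rad and x of door_edge in the frame of bumper above -0.004 m and linear speed of door below 0.02 m/s); the robot touches nothing.
It fails at once if the open door is forced down or sideways on the hinge pins with more than 50 N (angle between the x axis of door and the x axis of showcase, either way round above 0.3 rad and contact force between door and showcase above 50 N).
It fails at once if the door is slammed or forced against the showcase with more than 80 N (contact force between door and showcase above 80 N).
It fails at once if the door is tipped over (angle between door's own z axis and vertical above 0.5 rad).
It fails at once if a bystander is moved (distance of any of phone, sticker_roll, pen, bell, scale, spare_packet from where it was at the start of the episode above 0.03 m).
It also fails if it takes over 54 s, if anything falls off the work surface, if the arm or the gripper's body presses on something with over 40 N, if the wrist force passes 120 N, or if a joint passes its speed limit or range.

ROBOT

A 7-joint arm with a two-finger parallel gripper is mounted at the origin on a cart in front of the work surface, level with it; the furniture and walls round the work are solid. World frame = base frame: x ahead of the robot, y to its left, z up, the work surface at z = 0. Lengths are in m, angles in rad, forces in N, time in s.
With the tool pointing down it reaches from about 0.425 to 0.875 m from the base axis. Payload 4.7 kg.
Tool frame: the origin (TCP) lies between the finger pads; the fingertips stand 14 mm ahead of it and the grasp point (between the pads) lies 5 mm behind it; z points along the fingers, y is the line along which they close (so a half turn about z gives the same grasp; the last joint's range is limited). The gripper opens to 87 mm and grips with 3 to 60 N. Pads are 19 mm wide; open, the fingers measure 117 mm over their backs; the gripper's body (75 mm by 190 mm) begins 51 mm behind the grasp point.
Start: joints at [1.213, 0.321, -0.07, 1.45, 0.023, 1.371, -0.057], TCP at [0.236, -0.606, 0.216] pointing down, gripper open.
Joint ranges: [-2.86, 2.86], [-0.3, 2.09], [-1.38, 1.24], [0.06, 2.45], [-1.56, 4.7], [0.09, 2.05], [-2.69, 2.69]. Speed limits (rad/s): [2.57, 2.57, 3.14, 3.14, 3.14, 3.14, 3.14].

INTERFACE

Orientations are given as a rotation vector (axis times angle).
In Python, from bench import get_state, get_image, camera_params, close_job gives the robot as it stands. The module is installed in compiled form; this text tells all that it offers.
- The arm moves only by the tool arm_command, never from a script. Its argument "motion" is a list of rows, each a list of 5 numbers: the finger opening in mm, from 0 to 87, then the shift along the tool's x, y, z in mm, then the turn about the tool's z in degrees. In form: [[gripper, x, y, z, spin], ...]. A call has 1 to 5 rows; each row is the pose to reach, as a shift and turn from the pose commanded when the call began, along the tool's axes at that moment; what a row does not reach only later rows make up. A row lasts 1/12 s, in which the tool goes at most 41.7 mm and 7.16 degrees, less where a joint would pass 70% of its speed; a pose out of reach is approached as far as the arm can. A call with a gripper value outside its range is refused whole. The fingers move at their own pace and stop on an object; "newtons" is the grip in N (left out, the last holds). Time passes only in rows, so rows that repeat a pose let the fingers close. It gives the time, the measured TCP pose, the force, the opening and the grip force at its end, in the units of the state.
- get_state(): the state, without advancing time (a new reading comes with each control period).
- get_image(name): name is "scene" or "top" or "wrist"; returns (picture, depth): 480x640x3 uint8, red, green, blue; 480x640 float32, m along the optical axis (not along the pixel's ray), 0 where there is no reading.
- camera_params(name): a dict with "intrinsics" (3x3 intrinsics, pixels), "extrinsics" (4x4, takes a point from camera to world coordinates). Camera axes: x right, y down, z forward; pixel columns grow to the right and rows downward; lengths in m; the calibration is good to about 2 mm. A picture is of the moment at which its call begins: read the wrist's pose just before it. camera_params takes no time and is no camera call; for the wrist camera it gives the pose at the moment of the call.
- close_job(): hands the job in; it is judged then, once.
The state is a dict: "time": time; "joint_positions": joint angles; "qd": joint speeds; "joint_torque": joint torques, N m; "position": TCP position; "tool_rot": TCP orientation; "ft_force": force on the tool from outside, world axes, zero at the start; "torque": the same for the moment, N m; "grip_width": opening from 0.0 (shut) to 1.0 (fully open); "grip_force": force on a finger pad.
Only numpy, scipy, OpenCV 4.12 (cv2) and the standard library are available. Lean on these libraries where they do the work, as an engineer would, in place of code of your own. Each camera call takes 0.05 s, during which the arm holds its last target. There are 200 camera calls.

## Working session

There is one attempt and no reset: what is moved stays moved. The work goes in short steps, Python scripts to look and compute and a tool call to move; the robot and the scene stay as the last step left them, time stands still between calls to the robot, and variables do not carry over. Pictures are saved under pics/ and viewed, at most 13 in all, crops included, and the job is handed in when it is done.

Besides the shell and the picture viewer there is one more tool, called after "Request:" by a JSON object that holds its "name" and its "arguments". arm_command: Moves the arm, as the interface text tells. Its arguments: {"type":"object","properties":{"motion":{"type":"array"},"newtons":{"type":"number"}},"required":["motion"]}

```bash
mkdir -p pics
cat > h.py <<'E'
import numpy as np, cv2
from bench import *
def pts(name,pic=None):
    im,d=get_image(name); p=camera_params(name); K=np.array(p["intrinsics"]);E=np.array(p["extrinsics"])
    v,u=np.mgrid[:480,:640]; P=np.stack([(u-K[0,2])*d/K[0,0],(v-K[1,2])*d/K[1,1],d],-1)
    W=P@E[:3,:3].T+E[:3,3]; W[d==0]=np.nan
    np.savez(f"{name}.npz",im=im,W=W,K=K,E=E)
    if pic: cv2.imwrite(f"pics/{pic}.png",im[:,:,::-1])
    return im,W,K,E
E
python3 - <<'E'
from h import *
s=get_state();print(s)
for n in("scene","top"):
    im,W,K,E=pts(n,n+"0");print(n,K,E)
E
```

```text
{'time': 0.0, 'joint_positions': array([ 1.21313016,  0.3218547 , -0.07007859,  1.45165608,  0.02257781,
        1.37079709, -0.05686625]), 'qd': array([-1.12199891e-03,  5.31817848e-04, -8.55725726e-04, -8.03797803e-05,
        7.00200876e-04,  6.81721501e-04,  1.53289844e-03]), 'joint_torque': array([ 4.48967503e-04, -4.91286993e+01, -4.03566342e-01, -3.12529993e+01,
       -6.39283005e-02,  4.38176352e-02,  1.83660800e-04]), 'position': array([ 0.23587373, -0.60509232,  0.21515038]), 'tool_rot': array([-3.08561104e+00, -5.80347186e-01,  6.78340194e-04]), 'ft_force': array([-0.31892224,  0.46817207, -0.28950678]), 'torque': array([-0.00610313, -0.01233005, -0.04164515]), 'grip_force': 0.0, 'grip_width': 1.003166689732866}
scene [[458.11316699   0.         317.22920855]
 [  0.         458.11316699 237.36635201]
 [  0.           0.           1.        ]] [[-0.76523864 -0.44090437  0.4690556  -0.08938956]
 [-0.64358898  0.5078576  -0.57260273  0.50024236]
 [ 0.01424959 -0.74005675 -0.67239345  1.01245724]
 [ 0.          0.          0.          1.        ]]
top [[518.51763481   0.         320.94249291]
 [  0.         518.51763481 239.34469549]
 [  0.           0.           1.        ]] [[-0.01598865 -0.99359035  0.11190433  0.39776265]
 [-0.99977681  0.01743235  0.01193459 -0.23555664]
 [-0.01380885 -0.11168854 -0.99364731  1.30070092]
 [ 0.          0.          0.          1.        ]]
```

View pics/top0.png

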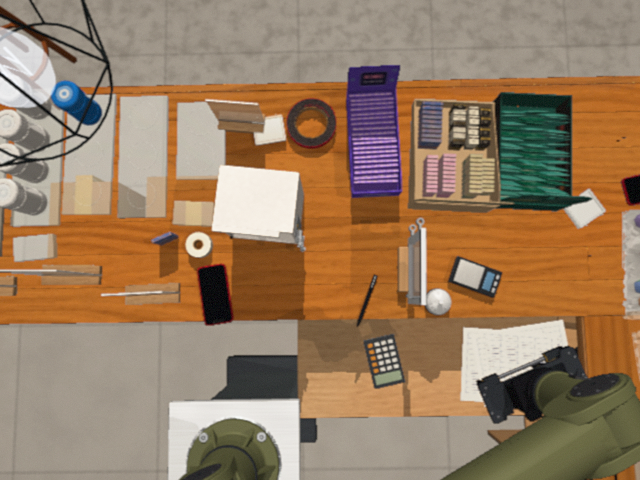

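View pics/scene0.png

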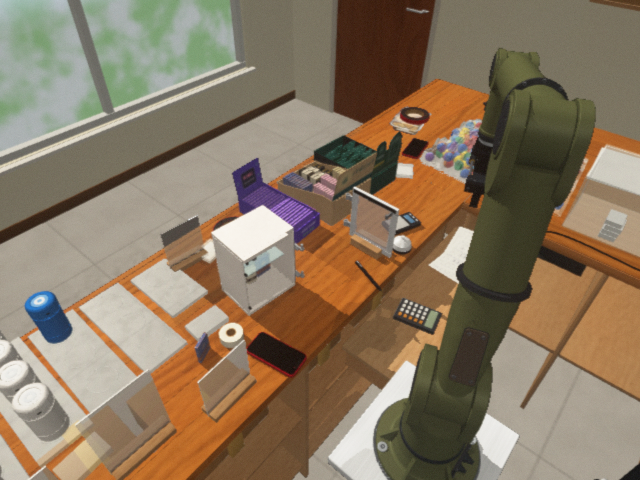

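The top view shows the showcase roof at about (215–302, 167–240), with the hinge pins at about (300,240). The door stands edge-on at about (408–427, 225–305), its knuckles at the far end at about (420,222). The bell is at (438,301), the pen at (367,300) and the scale at (475,277). The scene view agrees: the door is at (373,220).

Run:
```python
from h import *
for n in("top","scene"):
    z=np.load(n+".npz");W=z["W"];im=z["im"].astype(int)
    X,Y,Z=W[...,0],W[...,1],W[...,2]
    m=(abs(Z-.225)<.006)&(X>.35)&(X<.8)&(im.min(2)>150)&(Y>-.25)&(Y<.2)
    nl,L,st,c=cv2.connectedComponentsWithStats(m.astype(np.uint8))
    k=1+st[1:,4].argmax();q=W[L==k]
    r=cv2.minAreaRect((q[:,:2]*1000).astype(np.float32));print(n,"roof",st[k],r,np.median(q[:,2]));print(cv2.boxPoints(r))
    m=(abs(Z-.2)<.012)&(X>.3)&(X<.75)&(Y<-.27)&(Y>-.48)
    nl,L,st,c=cv2.connectedComponentsWithStats(m.astype(np.uint8))
    for k in range(1,nl):
        if st[k,4]<40: continue
        q=W[L==k];r=cv2.minAreaRect((q[:,:2]*1000).astype(np.float32));print(n,"doortop",st[k],r,np.median(q[:,2]));print(cv2.boxPoints(r))
im=np.load("top.npz")["im"][...,::-1]
a=cv2.resize(im[205:320,390:460],None,fx=5,fy=5,interpolation=2);b=cv2.resize(im[205:320,210:320],None,fx=4,fy=5,interpolation=2)
cv2.imwrite("pics/crop1.png",np.hstack([a,b]))
```

```text
top roof [ 212  165   87   72 5219] ((602.5281372070312, -84.11470794677734), (170.913330078125, 142.48587036132812), 83.40343475341797) 0.22513307927446324
[[ 521.93976   -160.82141  ]
 [ 663.48236   -177.18985  ]
 [ 683.1165      -7.4080048]
 [ 541.5739       8.960434 ]]
top doortop [420 228   6  77 460] ((461.80303955078125, -436.8990783691406), (11.558409690856934, 161.5630645751953), 87.87722778320312) 0.19962122566392093
[[ 380.86285 -439.6821 ]
 [ 542.31506 -445.66653]
 [ 542.7432  -434.11606]
 [ 381.29102 -428.13162]]
scene roof [ 212  205   81   56 2374] ((601.6163330078125, -82.52162170410156), (171.63206481933594, 145.21487426757812), 83.4368896484375) 0.2239294032009555
[[ 519.6762    -159.47641  ]
 [ 663.9394    -176.07413  ]
 [ 683.55646     -5.5668335]
 [ 539.2933      11.030884 ]]
scene doortop [337 170  10  12  48] ((603.8739624023438, -458.8843078613281), (41.22654342651367, 6.546267986297607), 86.5340576171875) 0.2017586643913019
[[ 599.36066 -479.262  ]
 [ 605.89496 -479.65775]
 [ 608.38727 -438.50662]
 [ 601.85297 -438.11087]]
scene doortop [353 187  47  27 259] ((460.14068603515625, -434.2406311035156), (19.927677154541016, 164.04544067382812), 85.97859954833984) 0.19630926931932002
[[ 377.62115 -438.42776]
 [ 541.2627  -449.9321 ]
 [ 542.6602  -430.0535 ]
 [ 379.01868 -418.54916]]
```

View pics/crop1.png

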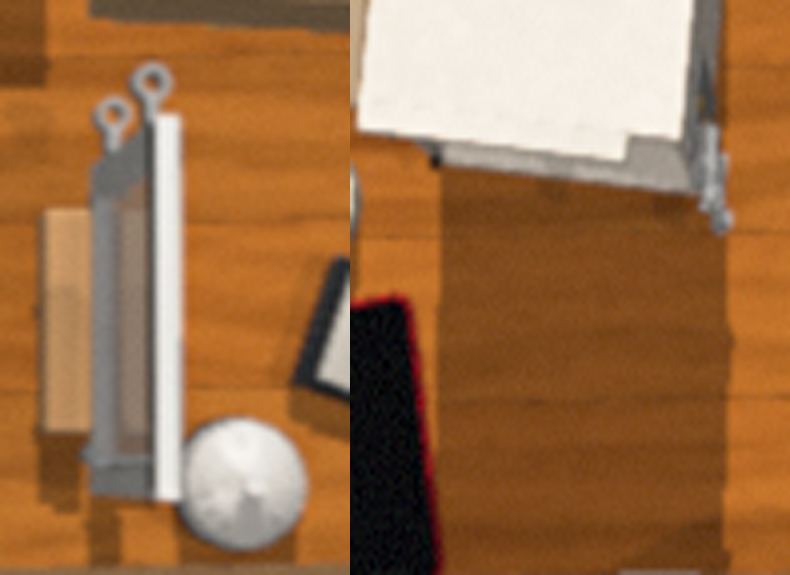

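The crop shows the roof lip with its notch at the right front. The pins stand at the showcase's right-hand front corner, at about top px (298–303, 240–250). The door's knuckle eyes are at top px (413,228) and (421,221). Next I'll work out the wrist camera mount and the first move.

```bash
cat >> h.py <<'E'
from scipy.spatial.transform import Rotation as Ro
def go(x,y,z,head):
    """tool-frame shift (mm) and spin (deg) to world TCP (m) with tool x heading (deg)"""
    s=get_state();R=Ro.from_rotvec(s["tool_rot"]).as_matrix()
    d=R.T@(np.array([x,y,z])-s["position"])*1000
    h=np.degrees(np.arctan2(R[1,0],R[0,0]));print("pos",s["position"].round(4),"head %.2f"%h,"shift",d.round(1),"spin %.2f"%((h-head+180)%360-180),"tilt",R[2].round(4),"F",s["ft_force"].round(2),"t %.2f"%s["time"])
E
python3 - <<'E'
from h import *
s=get_state();R=Ro.from_rotvec(s["tool_rot"]).as_matrix()
p=camera_params("wrist");E=np.array(p["extrinsics"]);print(p["intrinsics"]);print(R.T@E[:3,:3],R.T@(E[:3,3]-s["position"]))
go(.44,-.26,.36,-4)
E
```

```text
[[347.76319848   0.         318.46686932]
 [  0.         347.76319848 235.66860993]
 [  0.           0.           1.        ]]
[[ 2.01733768e-04 -9.61569662e-01 -2.74561002e-01]
 [ 9.99999976e-01  2.17549617e-04 -2.71537041e-05]
 [ 8.58408189e-05 -2.74560990e-01  9.61569683e-01]] [ 0.07583984  0.00056361 -0.16835429]
pos [ 0.2359 -0.6051  0.2153] head 21.31 shift [ 315.6 -247.6 -144.3] spin 25.31 tilt [-1.0e-04 -1.7e-03 -1.0e+00] F [ 0.24  0.56 -0.05] t 0.10
```

Request:
{"name": "arm_command", "arguments": {"motion": [[87,26,-24,-20,0],[87,52,-48,-40,0],[87,80,-75,-60,0],[87,108,-101,-75,0],[87,138,-129,-85,0]]}}

```text
time: 0.52
position: [0.3174, -0.436, 0.3022]
tool_rot: [3.086, 0.579, 0.001]
ft_force: [0.8, 0.4, 0.2]
grip_width: 1.002
grip_force: 0.0
```

Request:
{"name": "arm_command", "arguments": {"motion": [[87,28,-26,0,0],[87,56,-52,0,0],[87,84,-78,0,0],[87,112,-104,0,0],[87,140,-130,0,0]]}}

```text
time: 0.93
position: [0.4004, -0.2631, 0.3005]
tool_rot: [3.087, 0.581, -0.001]
ft_force: [0.7, -0.7, 0.1]
grip_width: 0.999
grip_force: 0.0
```

Request:
{"name": "arm_command", "arguments": {"motion": [[87,25,-23,0,7],[87,50,-46,0,14],[87,66,-62,0,21],[87,66,-62,0,25.3],[87,66,-62,0,25.3]]}}

```text
time: 1.35
position: [0.4396, -0.1815, 0.3006]
tool_rot: [3.139, -0.106, -0.001]
ft_force: [-1.1, 0.1, 0.3]
grip_width: 1.0
grip_force: 0.0
```

Run:
```python
from h import *
go(.44,-.18,.3,-4)
im,W,K,E=pts("wrist","w1")
go(.4618-.0,-.4369,.25,-2.1)
```

```text
pos [ 0.4396 -0.1815  0.3006] head -3.88 shift [ 0.3 -1.5  0.6] spin 0.12 tilt [-4.e-04  4.e-04 -1.e+00] F [-1.14  0.11  0.3 ] t 1.35
pos [ 0.439  -0.1831  0.3005] head -3.83 shift [ 39.8 251.7  50.6] spin -1.73 tilt [-7.e-04  5.e-04 -1.e+00] F [-0.07 -0.55  0.6 ] t 1.40
```

View pics/w1.png

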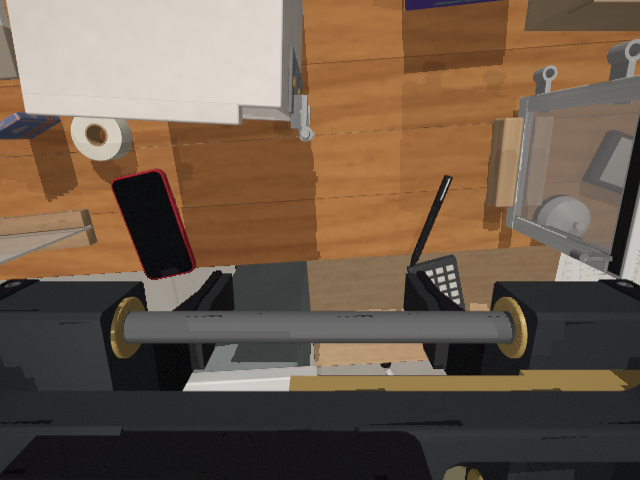

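The wrist view shows the showcase roof at upper left, the hinge plate and pins at about (303, 95–138), and the door with its two knuckles at (630,55) and (545,73). I'll zoom in on the pins and read their depths.

Run:
```python
from h import *
z=np.load("wrist.npz");W=z["W"];im=z["im"]
cv2.imwrite("pics/w1c.png",cv2.resize(im[80:150,270:340,::-1],None,fx=8,fy=8,interpolation=cv2.INTER_CUBIC))
print((W[92:146:3,290:322:3,2]*1000).round(0).astype(int))
K,E=z["K"],z["E"]
for zz in(.166,.06):
  m=(abs(W[...,2]-zz)<.003);m[:80]=0;m[150:]=0;m[:,:288]=0;m[:,325:]=0
  v,u=np.nonzero(m);print(zz,len(u),u.mean(),v.mean(),u.min(),u.max(),v.min(),v.max(),W[m].mean(0))
```

```text
[[                 176                  165                  122
                    99                    1                    0
                    -2                   -1                    0
                    -2                   -1]
 [                 175                  159                  152
                   152                  150                  152
                    -1                   -1                    0
                    -1                    0]
 [                 176                  159                  151
                   151                  151                  151
                     0                    0                    0
                     0                    0]
 [                 175                  158                  152
                   152                  152                  153
                    -1                   -1                   -1
                     0                    1]
 [                 177                  157                  154
                   152                  152                  151
          
[... 2751 characters left out ...]
         -1                   -1                   -3
                    -1                  153                  152
                   152                    0                   -1
                     0                    0]
 [                   1                    0                   -1
                     1                    0                   -1
                    -1                    0                    1
                     0                   -1]]
0.166 113 300.4159292035398 118.12389380530973 288 309 80 138 [ 0.52982571 -0.17460169  0.16600095]
0.06 10 300.0 84.5 300 300 80 89 [ 0.57005594 -0.17203007  0.05964755]<stdin>:4: RuntimeWarning: invalid value encountered in cast
```

View pics/w1c.png

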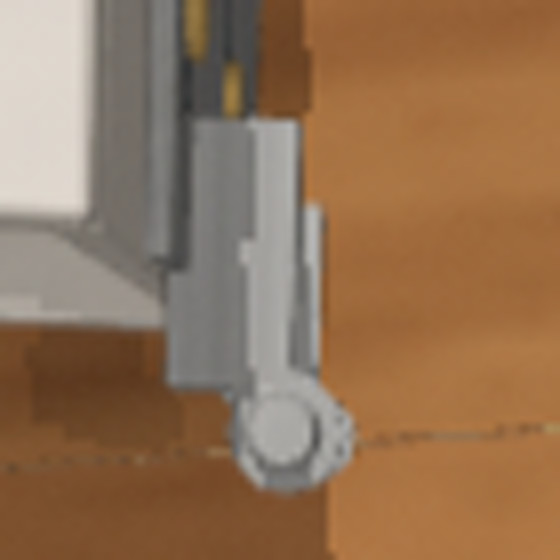

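Request:
{"name": "arm_command", "arguments": {"motion": [[87,6,40,0,-1.7],[87,12,80,0,-1.7],[87,20,120,0,-1.7],[87,26,160,0,-1.7],[87,33,200,0,-1.7]]}}

```text
time: 1.82
position: [0.4566, -0.3886, 0.3002]
tool_rot: [3.14, -0.063, -0.002]
ft_force: [-0.2, 0.1, 1.2]
grip_width: 1.0
grip_force: 0.0
```

Request:
{"name": "arm_command", "arguments": {"motion": [[87,3,25,0,0],[87,6,45,10,0],[87,6,45,20,0],[87,6,45,20,0],[87,6,45,20,0]]}}

```text
time: 2.23
position: [0.4615, -0.4299, 0.2796]
tool_rot: [-3.139, 0.062, 0.003]
ft_force: [0.0, 0.4, 0.6]
grip_width: 1.002
grip_force: 0.0
```

Run:
```python
from h import *
z=np.load("wrist.npz");W=z["W"]
m=(W[...,2]>.162)&(W[...,2]<.17);m[:125]=0;m[150:]=0;m[:,:298]=0;m[:,325:]=0
v,u=np.nonzero(m);print("pin",len(u),u.mean(),v.mean(),W[m].mean(0))
pw=W[m].mean(0)[:2]*1000
a=np.radians(-6.6);d=pw-np.array([608.5,-84.8]);print("pin in showcase",d@[np.cos(a),np.sin(a)],d@[-np.sin(a),np.cos(a)])
im,W,K,E=pts("wrist","w2")
m=(abs(W[...,2]-.2)<.006)&(abs(W[...,1]+.437)<.04)&(W[...,0]>.35)&(W[...,0]<.56)
r=cv2.minAreaRect((W[m][:,:2]*1000).astype(np.float32));print(r,cv2.boxPoints(r),np.median(W[m][:,2]))
go(.4618,-.4369,.186,-2.1)
```

```text
pin 72 304.81944444444446 133.38888888888889 [ 0.51781741 -0.1772242   0.16553475]
pin in showcase -79.45864377922328 -102.23448223278109
((474.5503845214844, -439.642578125), (10.700916290283203, 141.32650756835938), 88.05732727050781) [[ 403.74637 -442.5945 ]
 [ 544.99164 -447.3854 ]
 [ 545.3544  -436.69064]
 [ 404.10913 -431.89975]] 0.2008153841911717
pos [ 0.4622 -0.4295  0.2807] head -2.21 shift [-0.   7.5 94.7] spin -0.11 tilt [-5.e-04 -8.e-04 -1.e+00] F [0.56 1.07 0.52] t 2.28
```

View pics/w2.png

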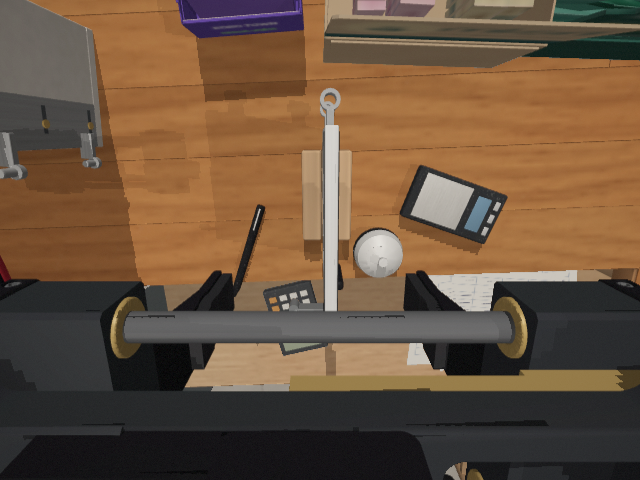

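The view shows the door centred between the open fingers. Its knuckle eye is at (330,98), and the pen, bell and scale are clear of the fingers. Now I'll lower, grip and lift.

Request:
{"name": "arm_command", "arguments": {"motion": [[87,1.5,9.5,20,0],[87,1.5,9.5,50,0],[87,1.5,9.5,80,0],[87,1.5,9.5,94,0],[87,1.5,9.5,94,0]]}}

```text
time: 2.7
position: [0.462, -0.4374, 0.1836]
tool_rot: [-3.137, 0.059, 0.007]
ft_force: [-0.7, 0.5, -0.4]
grip_width: 0.999
grip_force: 0.0
```

Request:
{"name": "arm_command", "arguments": {"motion": [[0,0,0,0,0],[0,0,0,0,0],[0,0,0,0,0],[0,0,0,0,0],[0,0,0,0,0]], "newtons": 30}}

```text
time: 3.12
position: [0.464, -0.4403, 0.1882]
tool_rot: [3.139, -0.063, 0.002]
ft_force: [-0.2, 0.7, 0.0]
grip_width: 0.704
grip_force: 0.0
```

Request:
{"name": "arm_command", "arguments": {"motion": [[0,0,0,0,0],[0,0,0,0,0],[0,0,0,0,0],[0,0,0,0,0],[0,0,0,0,0]]}}

```text
time: 3.53
position: [0.4634, -0.4399, 0.1867]
tool_rot: [-3.141, 0.063, 0.0]
ft_force: [0.2, 0.1, 0.7]
grip_width: 0.325
grip_force: 0.0
```

Request:
{"name": "arm_command", "arguments": {"motion": [[0,0,0,0,0],[0,0,0,0,0],[0,0,0,0,0],[0,0,0,0,0],[0,0,0,0,0]]}}

```text
time: 3.95
position: [0.4634, -0.4398, 0.1867]
tool_rot: [-3.141, 0.063, 0.0]
ft_force: [-0.5, 0.5, -1.2]
grip_width: 0.109
grip_force: 30.0
```

Request:
{"name": "arm_command", "arguments": {"motion": [[0,0,0,0,0],[0,0,0,-5,0],[0,0,0,-15,0],[0,0,0,-30,0],[0,0,0,-45,0]]}}

```text
time: 4.37
position: [0.4631, -0.4397, 0.2323]
tool_rot: [-3.14, 0.063, 0.001]
ft_force: [-0.1, -1.0, -2.4]
grip_width: 0.109
grip_force: 30.0
```

Run:
```python
from h import *
print(get_state()["grip_force"],get_state()["grip_width"])
im,W,K,E=pts("wrist","w3")
s=get_state();R=Ro.from_rotvec(s["tool_rot"]).as_matrix();T=(W-s["position"])@R*1000
go(.4165,-.1703,.27,-6.6)
# tool coords near knuckle
m=(abs(T[...,1])<25)&(T[...,0]>88)&(T[...,0]<120)&(T[...,2]<60)&(T[...,2]>30)
v,u=np.nonzero(m);print(len(u),u.min(),u.max(),v.min(),v.max(),"zmed",np.median(T[m][:,2]),T[m].min(0),T[m].max(0))
mt=(T[...,2]>-30)&(T[...,2]<0)&(abs(T[...,1])<12)&(T[...,0]>40)&(T[...,0]<90)
r=cv2.minAreaRect(T[mt][:,:2].astype(np.float32));print("top bar in tool",r,np.median(T[mt][:,2]),T[mt].max(0))
c=im[60:160,280:380,::-1];cv2.imwrite("pics/w3c.png",cv2.resize(c,None,fx=6,fy=6,interpolation=cv2.INTER_CUBIC))
```

```text
29.994908273220062 0.10934325244861934
pos [ 0.4646 -0.4408  0.2365] head -2.30 shift [ -58.8 -268.2  -34.7] spin 4.30 tilt [ 0.0037  0.0033 -1.    ] F [ 0.4  -1.39  1.44] t 4.42
100 305 331 77 103 zmed 35.652149823781954 [94.02857852 -6.94375373 30.30809555] [106.26339826   7.3209893   42.99712081]
top bar in tool ((60.54216003417969, 0.03905773162841797), (11.061792373657227, 41.13146209716797), 89.58885192871094) -13.071350088476894 [81.08790115  5.70006989 -8.60236268]
```

View pics/w3c.png

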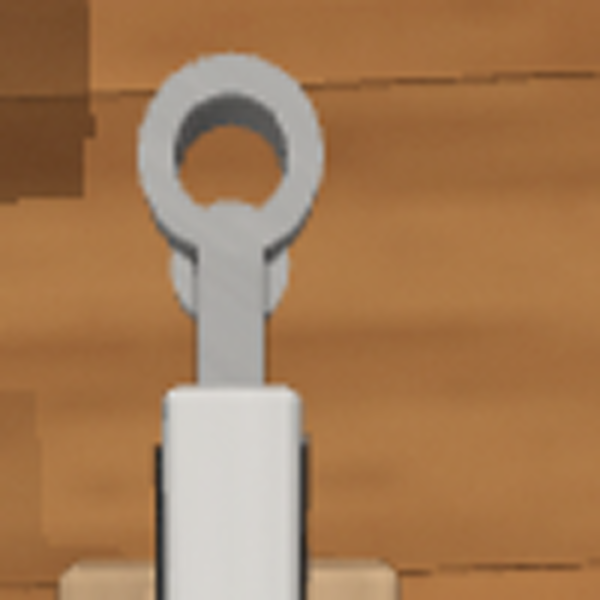

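The crop shows the door gripped squarely, with the knuckle ring centred at about (318.5,84.5) in the wrist picture. That puts the knuckle at tool (101.3, 0.3) mm, against an expected 101.5. The pin is at world (517.8, −177) mm, so I'll carry the door over above the pins.

Request:
{"name": "arm_command", "arguments": {"motion": [[0,-15,-12,-4,0],[0,-30,-36,-4,0],[0,-45,-66,-4,0],[0,-57,-98,-4,0],[0,-57,-130,-4,0]]}}

```text
time: 4.83
position: [0.4089, -0.3073, 0.2357]
tool_rot: [3.14, -0.068, -0.003]
ft_force: [0.3, -0.7, -2.4]
grip_width: 0.109
grip_force: 30.0
```

Request:
{"name": "arm_command", "arguments": {"motion": [[0,0,-32,0,0],[0,0,-64,0,1],[0,0,-96,0,2],[0,0,-120,0,3],[0,0,-135,0,4.3]]}}

```text
time: 5.25
position: [0.4174, -0.1693, 0.2362]
tool_rot: [3.136, -0.176, 0.001]
ft_force: [-0.3, 0.5, -3.6]
grip_width: 0.109
grip_force: 30.0
```

Request:
{"name": "arm_command", "arguments": {"motion": [[0,0,-6,0,0],[0,0,-6,0,0],[0,0,-6,0,0],[0,0,-6,0,0]]}}

```text
time: 5.58
position: [0.4175, -0.1684, 0.2358]
tool_rot: [3.136, -0.183, -0.0]
ft_force: [0.5, -0.4, -2.3]
grip_width: 0.113
grip_force: 30.0
```

Run:
```python
from h import *
go(.4172,-.1651,.2115,-6.6)
im,W,K,E=pts("wrist","w4")
go(.4172,-.1651,.2115,-6.6)
z=im[40:200,250:390,::-1];cv2.imwrite("pics/w4c.png",cv2.resize(z,None,fx=4,fy=3.7,interpolation=cv2.INTER_CUBIC))
```

```text
pos [ 0.4175 -0.1684  0.2358] head -6.70 shift [-0.7 -3.3 24.3] spin -0.10 tilt [ 0.e+00  5.e-04 -1.e+00] F [ 0.48 -0.39 -2.28] t 5.58
pos [ 0.4175 -0.1684  0.2357] head -6.71 shift [-0.7 -3.2 24.2] spin -0.11 tilt [-1.e-04  1.e-04 -1.e+00] F [ 0.43 -1.25 -2.47] t 5.63
```

View pics/w4c.png

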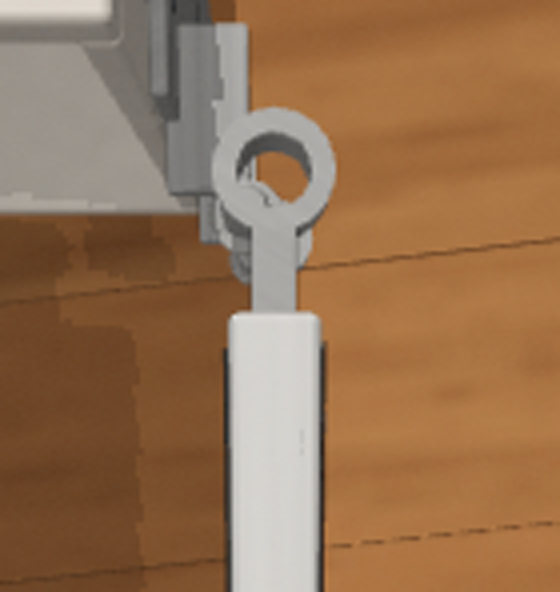

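Through the knuckle bore at crop (273,170), the pin tip shows to the lower left at about (252,197). That agrees with the measured 3.2 mm sideways correction. Next I'll correct and lower to just above the tips.

Request:
{"name": "arm_command", "arguments": {"motion": [[0,0,-3.2,4,0],[0,0,-3.2,10,0],[0,0,-3.2,16,0],[0,0,-3.2,21,0],[0,0,-3.2,21,0]]}}

```text
time: 6.05
position: [0.4172, -0.1635, 0.2131]
tool_rot: [-3.135, 0.181, 0.004]
ft_force: [-0.3, 0.7, -2.7]
grip_width: 0.108
grip_force: 30.0
```

Run:
```python
from h import *
go(.4172,-.1651,.2115,-6.6)
im,W,K,E=pts("wrist","w5")
z=im[50:150,270:370,::-1];cv2.imwrite("pics/w5c.png",cv2.resize(z,None,fx=5.9,fy=5.9,interpolation=cv2.INTER_CUBIC))
```

```text
pos [ 0.4172 -0.1635  0.2131] head -6.61 shift [0.2 1.6 1.6] spin -0.01 tilt [-2.6e-03 -9.0e-04 -1.0e+00] F [-0.32  0.7  -2.72] t 6.05
```

View pics/w5c.png

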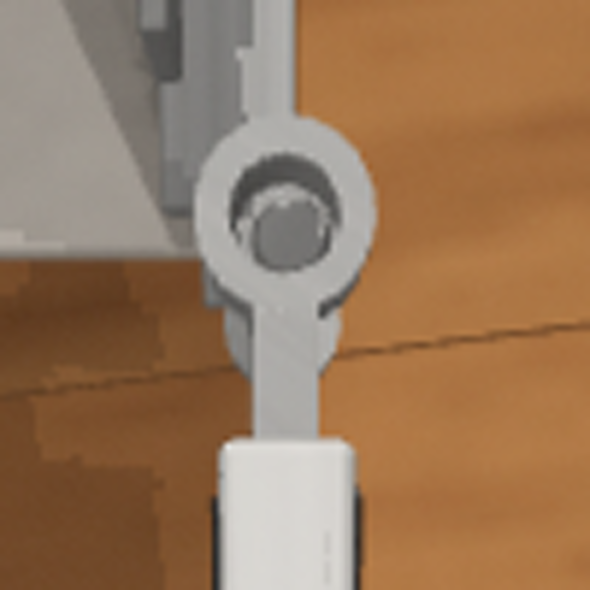

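The pin tip is visible inside the bore: pin at crop (291,235), ring at (286,210). By ray casting the knuckle must go 0.6 mm in +x and 0.4 mm in +y. I'll lower it gently.

Request:
{"name": "arm_command", "arguments": {"motion": [[0,0.6,0.4,1,0],[0,0.6,0.4,2.5,0],[0,0.6,0.4,4,0],[0,0.6,0.4,5.5,0],[0,0.6,0.4,7,0]], "newtons": 20}}

```text
time: 6.52
position: [0.4188, -0.1642, 0.2077]
tool_rot: [3.136, -0.181, 0.0]
ft_force: [-0.5, -0.2, -1.3]
grip_width: 0.115
grip_force: 20.0
```

Request:
{"name": "arm_command", "arguments": {"motion": [[0,0,0,1,0],[0,0,0,2,0],[0,0,0,3,0],[0,0,0,4,0],[0,0,0,4,0]]}}

```text
time: 6.93
position: [0.4186, -0.1641, 0.2036]
tool_rot: [-3.136, 0.181, 0.0]
ft_force: [-0.4, -0.3, -2.3]
grip_width: 0.11
grip_force: 20.0
```

Request:
{"name": "arm_command", "arguments": {"motion": [[0,0,0,1.5,0],[0,0,0,3,0],[0,0,0,4.5,0],[0,0,0,6,0],[0,0,0,6,0]]}}

```text
time: 7.35
position: [0.4185, -0.164, 0.1974]
tool_rot: [-3.136, 0.181, 0.001]
ft_force: [0.5, -0.1, -2.1]
grip_width: 0.111
grip_force: 20.0
```

Request:
{"name": "arm_command", "arguments": {"motion": [[0,0,0,1,0],[0,0,0,2,0],[0,0,0,2.5,0],[0,0,0,2.5,0]]}}

```text
time: 7.68
position: [0.4187, -0.1641, 0.1951]
tool_rot: [-3.136, 0.181, 0.0]
ft_force: [0.0, 0.2, -2.5]
grip_width: 0.108
grip_force: 20.0
```

Request:
{"name": "arm_command", "arguments": {"motion": [[0,0,0,0.5,0],[0,0,0,1,0],[0,0,0,1.5,0],[0,0,0,1.5,0]]}}

```text
time: 8.02
position: [0.4185, -0.1643, 0.1943]
tool_rot: [3.136, -0.181, -0.001]
ft_force: [-4.4, 0.7, 3.7]
grip_width: 0.114
grip_force: 20.0
```

Request:
{"name": "arm_command", "arguments": {"motion": [[40,0,0,0,0],[40,0,0,0,0],[40,0,0,0,0],[40,0,0,0,0],[40,0,0,0,0]]}}

```text
time: 8.43
position: [0.4189, -0.1642, 0.1937]
tool_rot: [3.136, -0.181, 0.001]
ft_force: [0.4, -0.1, -0.3]
grip_width: 0.397
grip_force: 0.0
```

Request:
{"name": "arm_command", "arguments": {"motion": [[40,0,0,-10,0],[40,0,0,-30,0],[40,0,0,-55,0],[40,0,0,-70,0],[40,0,0,-70,0]]}}

```text
time: 8.85
position: [0.4208, -0.1648, 0.268]
tool_rot: [3.133, -0.18, 0.01]
ft_force: [1.1, 0.6, 0.4]
grip_width: 0.458
grip_force: 0.0
```

```bash
cat > dm.py <<'E'
from h import *
def door(name,pic=None):
    im,W,K,E=pts(name,pic);W=W*1000
    m=(abs(W[...,2]-208)<5)&(W[...,0]<520+100)&(W[...,0]>330)&(abs(W[...,1]+110)<130)&(im.min(2)>60)
    m&=((W[...,0]-602.5)*.1153*0+(W[...,2]<214))
    nl,L,st,c=cv2.connectedComponentsWithStats(m.astype(np.uint8))
    for k in range(1,nl):
        if st[k,4]>60: q=W[L==k];print(name,st[k],cv2.minAreaRect(q[:,:2].astype(np.float32)),np.median(q[:,2]))
E
python3 -c "
from dm import *
go(.43,-.21,.24,-6.6); door('wrist','w6'); door('top')"
```

```text
pos [ 0.4208 -0.1648  0.268 ] head -6.59 shift [14.1 43.8 28.2] spin 0.01 tilt [ 0.0065  0.0026 -1.    ] F [1.13 0.58 0.4 ] t 8.85Traceback (most recent call last):
  File "<string>", line 3, in <module>
    go(.43,-.21,.24,-6.6); door('wrist','w6'); door('top')
                           ~~~~^^^^^^^^^^^^^^
  File "dm.py", line 5, in door
    m&=((W[...,0]-602.5)*.1153*0+(W[...,2]<214))
TypeError: ufunc 'bitwise_and' not supported for the input types, and the inputs could not be safely coerced to any supported types according to the casting rule ''safe''
```

```bash
sed -i '/m&=/d' dm.py; python3 -c "
from dm import *
door('wrist','w7'); door('top')"
```

```text
wrist [292   0   3  61  72] ((554.4440307617188, -165.3750762939453), (0.24962377548217773, 32.64826202392578), 83.35992431640625) 208.42144902282934
wrist [ 310  135   16  176 2517] ((434.5223693847656, -165.59828186035156), (10.123083114624023, 122.84091186523438), 83.13436889648438) 204.74008445470562
wrist [312 343  12  14  86] ((340.9530944824219, -154.80361938476562), (8.338424682617188, 11.713479042053223), 83.1587905883789) 203.51987331732545
```

View pics/w7.png

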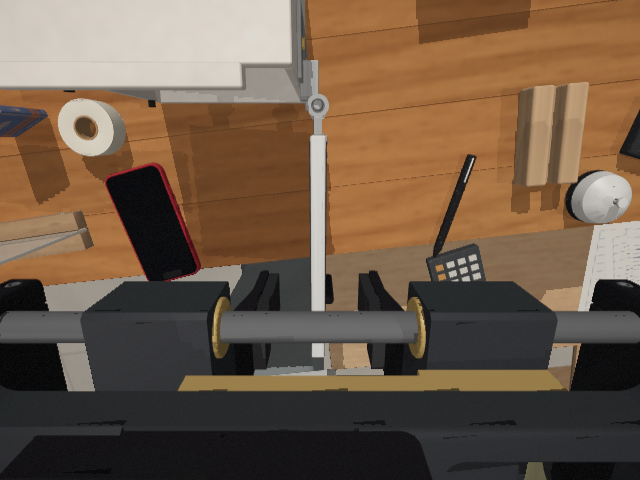

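The view shows the door hung: the pin is seated in the knuckle at (317,104), and the bar runs straight down to (318,355). I'll close the fingers, move to the outer side and push it shut.

Request:
{"name": "arm_command", "arguments": {"motion": [[0,-3,20,0,0],[0,-7,48,0,0],[0,-7,48,0,0],[0,-7,48,30,0],[0,-7,48,60,0]]}}

```text
time: 9.42
position: [0.4066, -0.2118, 0.2033]
tool_rot: [3.135, -0.183, 0.003]
ft_force: [0.7, -0.2, -0.7]
grip_width: 0.164
grip_force: 0.0
```

Request:
{"name": "arm_command", "arguments": {"motion": [[0,0,0,12,0],[0,0,0,15,0],[0,0,0,15,0],[0,0,0,15,0],[0,0,0,15,0]]}}

```text
time: 9.83
position: [0.4073, -0.2114, 0.1903]
tool_rot: [3.135, -0.18, 0.004]
ft_force: [-0.1, -0.1, 0.8]
grip_width: 0.001
grip_force: 0.0
```

```bash
cat > ab.py <<'E'
from h import *
def ab():
    go(.41,-.2,.19,-6.6);s=get_state();d=s["position"]*1000-[517.8,-177,0];h=np.radians(-6.6);print("a %.1f b %.1f"%(d[0]*np.cos(h)+d[1]*np.sin(h),-d[0]*np.sin(h)+d[1]*np.cos(h)),"grip",s["grip_width"])
E
python3 -c "from ab import *;ab()"
```

```text
pos [ 0.4073 -0.2114  0.1903] head -6.59 shift [  1.4 -11.7   0.3] spin 0.01 tilt [ 0.0024  0.0012 -1.    ] F [-0.1  -0.15  0.84] t 9.83
a -105.8 b -46.9 grip 0.001208421804489086
```

Request:
{"name": "arm_command", "arguments": {"motion": [[0,0,-8,0,0],[0,0,-15,0,0],[0,0,-22,0,0],[0,0,-29,0,0],[0,0,-36,0,0]]}}

```text
time: 10.25
position: [0.4106, -0.1744, 0.189]
tool_rot: [3.136, -0.18, 0.001]
ft_force: [-0.4, 0.1, 0.4]
grip_width: 0.008
grip_force: 0.0
```

Request:
{"name": "arm_command", "arguments": {"motion": [[0,0,-7,0,0],[0,0,-14,0,0],[0,0,-21,0,0],[0,1,-28,0,0],[0,2,-35,0,0]]}}

```text
time: 10.67
position: [0.4165, -0.14, 0.1887]
tool_rot: [3.136, -0.181, -0.0]
ft_force: [-0.1, 0.1, -1.3]
grip_width: 0.003
grip_force: 0.1
```

Request:
{"name": "arm_command", "arguments": {"motion": [[0,1,-7,0,0],[0,3,-14,0,0],[0,4,-21,0,0],[0,5,-28,0,0],[0,6,-35,0,0]]}}

```text
time: 11.08
position: [0.4265, -0.1059, 0.1887]
tool_rot: [3.136, -0.181, -0.0]
ft_force: [-0.5, 0.3, -0.1]
grip_width: 0.004
grip_force: 0.1
```

```bash
python3 -c "
from ab import *
from dm import door
ab();door('top')"
```

```text
pos [ 0.4265 -0.1059  0.1887] head -6.59 shift [-5.6 95.3 -1.3] spin 0.01 tilt [-1.e-04  0.e+00 -1.e+00] F [-0.48  0.29 -0.13] t 11.08
a -98.8 b 60.1 grip 0.003666926807779662
top [273 248  19  19 113] ((484.83404541015625, -139.43356323242188), (10.548323631286621, 50.716026306152344), 42.47615432739258) 208.13001273691788
```

Request:
{"name": "arm_command", "arguments": {"motion": [[0,2,-9,0,0],[0,5,-18,0,0],[0,9,-27,0,0],[0,13,-36,0,0],[0,18,-44,0,0]]}}

```text
time: 11.55
position: [0.4498, -0.0638, 0.1888]
tool_rot: [-3.136, 0.18, -0.0]
ft_force: [-1.0, -0.9, 0.2]
grip_width: 0.008
grip_force: 0.1
```

Request:
{"name": "arm_command", "arguments": {"motion": [[0,4,-6,0,0],[0,8,-12,0,0],[0,13,-18,0,0],[0,18,-23,0,0],[0,23,-28,0,0]]}}

```text
time: 11.97
position: [0.4759, -0.0395, 0.1887]
tool_rot: [3.136, -0.181, -0.0]
ft_force: [-0.2, -0.2, -0.3]
grip_width: 0.002
grip_force: 0.1
```

```bash
python3 -c "
from ab import *
from dm import door
ab();door('top')"
```

```text
pos [ 0.4759 -0.0395  0.1887] head -6.61 shift [-47.  167.   -1.3] spin -0.01 tilt [-1.e-04  0.e+00 -1.e+00] F [-0.16 -0.21 -0.29] t 11.97
a -57.4 b 131.8 grip 0.0024495402537184174
top [273 242  16   7  66] ((510.6648254394531, -136.90011596679688), (11.001053810119629, 31.764984130859375), 10.57991886138916) 207.57444535203575
```

Request:
{"name": "arm_command", "arguments": {"motion": [[0,4,-2,0,0],[0,8,-4,0,0],[0,12,-6,0,0],[0,16,-8,0,0],[0,20,-9,0,0]]}}

```text
time: 12.43
position: [0.4967, -0.0331, 0.1887]
tool_rot: [3.136, -0.181, -0.0]
ft_force: [0.2, -0.4, 0.9]
grip_width: 0.003
grip_force: 0.1
```

Request:
{"name": "arm_command", "arguments": {"motion": [[0,2,-1,0,0],[0,4,-2,0,0],[0,6,-3,0,0],[0,8,-4,0,0],[0,10,-5,0,0]]}}

```text
time: 12.85
position: [0.5069, -0.0294, 0.1887]
tool_rot: [3.136, -0.181, -0.0]
ft_force: [-0.1, 0.2, -0.5]
grip_width: 0.005
grip_force: 0.1
```

Request:
{"name": "arm_command", "arguments": {"motion": [[0,2,0,0,0],[0,4,0,0,0],[0,6,0,0,0],[0,8,0,0,0],[0,8,0,0,0]]}}

```text
time: 13.27
position: [0.5143, -0.0298, 0.1885]
tool_rot: [-3.136, 0.18, 0.003]
ft_force: [-3.3, 1.1, 1.6]
grip_width: 0.002
grip_force: 1.6
```

```bash
python3 -c "
from ab import *
from dm import door
ab();door('top')"
```

```text
pos [ 0.5143 -0.0298  0.1885] head -6.58 shift [-84.1 181.   -1.4] spin 0.02 tilt [-1.7e-03 -4.0e-04 -1.0e+00] F [-3.34  1.06  1.62] t 13.27
a -20.4 b 145.8 grip 0.00230116766676676
top [241 236  14   5  61] ((526.5396728515625, -65.714599609375), (27.805620193481445, 9.085699081420898), 89.48599243164062) 206.06224556571263
top [270 237  19   7  94] ((520.995361328125, -132.95132446289062), (38.37317657470703, 11.031167030334473), 83.93231964111328) 207.32430942497416
```

Request:
{"name": "arm_command", "arguments": {"motion": [[0,1,0,0,0],[0,2,0,0,0],[0,3,0,0,0],[0,3,0,0,0]]}}

```text
time: 13.65
position: [0.5184, -0.0309, 0.1888]
tool_rot: [3.136, -0.181, 0.002]
ft_force: [-0.7, 0.4, 0.5]
grip_width: 0.006
grip_force: 0.3
```

Request:
{"name": "arm_command", "arguments": {"motion": [[0,1,0,0,0],[0,2,0,0,0],[0,3,0,0,0],[0,3,0,0,0]]}}

```text
time: 13.98
position: [0.5211, -0.0315, 0.1889]
tool_rot: [3.136, -0.182, 0.001]
ft_force: [0.1, -0.2, 0.3]
grip_width: 0.002
grip_force: 0.0
```

Request:
{"name": "arm_command", "arguments": {"motion": [[0,1,0,0,0],[0,2,0,0,0],[0,3,0,0,0],[0,3,0,0,0]]}}

```text
time: 14.32
position: [0.5215, -0.0315, 0.1887]
tool_rot: [3.135, -0.181, -0.008]
ft_force: [-8.4, 0.1, 7.1]
grip_width: 0.003
grip_force: 4.0
```

Request:
{"name": "arm_command", "arguments": {"motion": [[0,-5,0,0,0],[0,-20,0,0,0],[0,-45,0,0,0],[0,-70,0,-10,0],[0,-90,0,-20,0]]}}

```text
time: 14.73
position: [0.4328, -0.0206, 0.2083]
tool_rot: [-3.136, 0.18, 0.001]
ft_force: [0.1, 0.1, 0.0]
grip_width: 0.007
grip_force: 0.0
```

```bash
python3 -c "
from ab import *
from dm import door
ab();door('top','t9');door('wrist','w9')
z=np.load('top.npz')['im'][160:260,190:320,::-1];z=cv2.resize(z,None,fx=6,fy=5.9,interpolation=2);cv2.imwrite('pics/t9c.png',z)"
```

```text
pos [ 0.4328 -0.0206  0.2083] head -6.58 shift [ -2.1 180.8  18.2] spin 0.02 tilt [-5.e-04 -3.e-04 -1.e+00] F [0.07 0.07 0.01] t 14.73
a -102.4 b 145.6 grip 0.006854663611836698
top [231 234  58   9 218] ((526.46337890625, -91.55152893066406), (122.72750091552734, 10.792820930480957), 84.82313537597656) 207.1619146412126
wrist [592  29  27   8 137] ((538.3357543945312, -159.99891662597656), (5.853956699371338, 2.9438676834106445), 56.53188705444336) 207.50669773161638
wrist [ 230   57  360   26 6971] ((533.0855712890625, -73.9181137084961), (163.37074279785156, 10.488608360290527), 83.77890014648438) 206.36226484701064
```

View pics/w9.png

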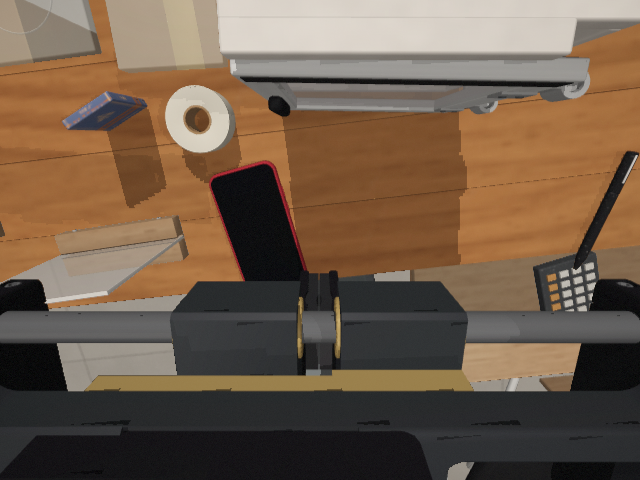

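The door is shut. Its bar is parallel to the front within 0.4°, the back face is at the bumper within about 1 mm, and the robot is clear.

```bash
python3 -c "
from bench import *
print(close_job())"
```

```text
the job is handed in; nothing more can be done
None
```

The door is hung fully down on both pins and swung shut past the catch, with the arm clear and no bystander disturbed that I saw; I handed the job in at about 14.8 s of the 54 s, and the hand-in gave no verdict.

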